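# Key the lever hub of the specimen press onto its drive pin

### The arm

A 6-joint arm with a two-finger parallel gripper is mounted at the origin on the work surface. World frame = base frame: x ahead of the robot, y to its left, z up, the work surface at z = 0. Lengths are in m, angles in rad, forces in N, time in s.
With the tool pointing down it reaches from about 0.375 to 0.9 m from the base axis. Payload 3.1 kg.
Tool frame: the origin (TCP) lies between the finger pads; the fingertips stand 22 mm ahead of it and the grasp point (between the pads) lies 3 mm ahead of it; z points along the fingers, y is the line along which they close (so a half turn about z gives the same grasp; the last joint's range is limited). The gripper opens to 87 mm and grips with 3 to 60 N. Pads are 19 mm wide; open, the fingers measure 117 mm over their backs; the gripper's body (75 mm by 190 mm) begins 51 mm behind the grasp point.
Start: joints at [1.008, 0.527, 1.433, -0, 1.181, -0.178], TCP at [0.234, 0.58, 0.245] pointing down, gripper open.
Joint ranges: [-3.08, 3.08], [-0.75, 2.2], [0.22, 2.44], [-1.43, 4.57], [0, 2.65], [-2.85, 2.85]. Speed limits (rad/s): [2.79, 2.79, 3.14, 3.14, 3.14, 3.14].

### API

Orientations are given as a unit quaternion [x, y, z, w].
In Python, from rig import robot gives the robot as it stands.
- The arm moves only by the tool move_arm, never from a script. Its argument "series" is text: rows parted by semicolons, each of 6 numbers parted by spaces: the shift along the tool's x, y, z in mm, then the turn, a rotation vector about the tool's x, y, z in degrees. In form: dx dy dz ax ay az; .... A call has 1 to 8 rows; each row is the pose to reach, as a shift and turn from the pose commanded when the call began, along the tool's axes at that moment; what a row does not reach only later rows make up. A row lasts 1/12 s, in which the tool goes at most 41.7 mm and 7.16 degrees, less where a joint would pass 70% of its speed; a pose out of reach is approached as far as the arm can. A call with a gripper value outside its range is refused whole. "jaw" is the opening, from 0 (shut) to 1 (fully open), set as the call begins (left out, the last holds). The fingers move at their own pace and stop on an object; "newtons" is the grip in N (left out, the last holds). Time passes only in rows, so rows that repeat a pose let the fingers close. It gives the time, the measured TCP pose, the force, the opening and the grip force at its end, in the units of the state.
- robot.get_obs(): the state, without advancing time (a new reading comes with each control period).
- robot.camera(name): name is "scene" or "top" or "wrist"; returns a dict with "img" (384x512x3 uint8, red, green, blue), "mtx" (3x3 intrinsics, pixels), "world_to_cam" (4x4, takes a point from world to camera coordinates). Camera axes: x right, y down, z forward; pixel columns grow to the right and rows downward; lengths in m; the calibration is good to about 2 mm. The wrist camera is an equidistant fisheye: a pixel r from the principal point sees the ray r / f radians off the axis. A picture is of the moment at which its call begins. There is no depth.
- robot.hand_in(): hands the job in; it is judged then, once.
Trained networks look in a picture, given as the dict that the camera call returned (one of the last four; its "shot" number tells which), for a name from the list of things; names that differ only in an ending like _2 or _b are one class to them, and where a whole thing is asked for, a point or a joint stands for the part that bears it (a point fixed in the world has none). Each returns a list of dicts, best first, with "p" (0 to 1); they miss things now and then, are a little off and sometimes report something else, mostly with a low value. They report only what shows in the picture. A call takes as long as a camera call.
- robot.search_frame(picture, thing): "xyz" ([x, y, z] in m, in world coordinates, good to about 4 mm: the middle of the surface that is visible of it).
- robot.tip_of(picture, thing): "xyz" ([x, y, z] in m, in world coordinates, good to about 4 mm: a listed point, or the origin of a listed thing).
The state is a dict: "time": time; "q": joint angles; "joint_velocities": joint speeds; "joint_torque": joint torques, N m; "position": TCP position; "tool_rot": TCP orientation; "ft_force": force on the tool from outside, world axes, zero at the start; "moment": the same for the moment, N m; "grip_width": finger opening in m; "grip_force": force on a finger pad.
Only numpy, scipy, OpenCV 4.12 (cv2) and the standard library are available. Lean on these libraries where they do the work, as an engineer would, in place of code of your own. Each camera call takes 0.05 s, during which the arm holds its last target. There are 200 camera calls.

### The job

The lever hub of the small iron specimen press has been put on out of key and is riding on top of its drive pin. With a fingertip, push the lever round until the notch in the hub's rim stands over the pin, then press the hub down until it is fully home on the collar, and take the hand away. Only push and press, never lift the hub, and leave the minerals and the other things on the counter where they are.

Things in the scene. Friction and masses are not known exactly. Their poses are not given: they have to be found in the camera images.
- press: screw-type hand press for trimming mineral specimens, green iron frame: base plate 150 x 220 mm, two columns, a crosshead 214 mm long whose top is 146 mm (column nuts 154 mm) above the counter, and on top of the screw a flat blackened steel collar, 116 mm across, its top 172 mm above the counter. It is bolted down and its screw cannot turn. Origin: centre of the base's underside, on the vertical screw axis; its x axis points from the screw axis towards the drive pin.
- pin_top (a point): top centre of the upright steel drive pin, 20 mm thick with a coned tip (10 mm flat), that stands on an ear of the collar 61 mm from the screw axis and 12 mm above the collar; half of it and the ear always show beyond the hub's rim. The pin is fixed to the press.
- hub (a joint): turn of the hub about the vertical screw axis, rad, growing anticlockwise seen from above; the notch is over the pin at 0 and again at 6.283 (a full turn). The hub turns freely either way with slight friction (about 1 to 5 N at the lever) and stays where it is left. Starts lie between 0.8 and 5.48.
- bush (a joint): how far the hub has gone down on the tight end of the screw, m: 0 as it rides on the pin, 0.012 when fully home on the collar, negative if it is lifted. A stiff fit: it does not drop by itself, it needs a push of about 6 to 10 N and stays where it is left. It goes down only with the notch over the pin: free within about 0.045 rad either way, and the pin's cone draws it in from a little further off.
- notch (a point): centre of the notch at the level of the hub's upper face, 61 mm from the screw axis. The notch is cut in the hub's rim right through its thickness: 26 mm wide, 15 mm deep. The hub is a flat grey iron disc, 124 mm across and 16 mm thick, level; its lever stands out on the side opposite to the notch.
- lever_mid (a point): point on the centre line of the lever, 95 mm from the screw axis: a good place to push. The lever is a 14 mm steel rod opposite to the notch, from the hub's rim outwards and slightly upwards (0.2 m per m), ending in a 30 mm black ball 130 mm from the axis. Beside and below this point there is free room (the collar's ear ends 82 mm from the axis; farther out nothing is higher than 154 mm).
- hub_center (a point): centre of the hub's upper face, on the screw axis; about 200 mm above the counter while it rides on the pin, 188 mm when home. There is a 24 mm bore there with a brass bush (33 mm across), in which the fixed end of the screw shows, flush with the hub's face when the hub is home: press on the iron face beside the bore, about 30 mm from the axis, to either side of the line from lever to notch.
- quartz: hexagonal quartz crystal, 48 mm across, 105 mm tall, standing on its flat end; origin at the centre of its underside
- chrysocolla: blue chrysocolla lump, about 66 x 54 x 40 mm; origin at the centre of its underside
- sphalerite: dark brown sphalerite (zinc ore) piece, about 35 mm, lying on the press's base plate on the pin side of the columns; origin at the centre of its underside
- dish: stout glass specimen dish, 90 mm across, 34 mm high; origin at the centre of its underside
- streak_plate: white porcelain streak plate, 50 x 70 x 8 mm, lying flat; origin at the centre of its underside
- hammer: geologist's hammer lying on the counter beyond the press; origin under its middle, handle along its own -x
- dropper: small amber dropper bottle, 38 mm across, 85 mm tall; origin at the centre of its underside

How it is judged:
On the way:
1. the hub has been turned until its notch stands over the pin, still riding high (horizontal distance between notch and pin_top below 0.011 m and value of joint bush below 0.006 m).
At the end, for the whole second after the job is handed in: The hub is home on the collar: pressed down at least 10.5 of its 12 mm, the notch centre within 6 mm of the pin's centre seen from above, the hub at rest and let go (value of joint bush above 0.0105 m and horizontal distance between notch and pin_top below 0.006 m and velocity of joint hub between -0.1 and 0.1 rad/s); the robot touches nothing.
It fails at once if the hub is lifted more than 4 mm above its starting height (value of joint bush below -0.004 m).
It fails at once if a mineral, the dish, the streak plate, the hammer or the bottle is moved more than 20 mm (distance of any of quartz, chrysocolla, sphalerite, dish, streak_plate, hammer, dropper from where it was at the start of the episode above 0.02 m).
It also fails if it takes over 54 s, if anything falls off the work surface, if the arm or the gripper's body presses on something with over 40 N, if the wrist force passes 120 N, or if a joint passes its speed limit or range.

## Working session

There is one attempt and no reset: what is moved stays moved. The work goes in short steps, Python scripts to look and compute and a tool call to move; the robot and the scene stay as the last step left them, time stands still between calls to the robot, and variables do not carry over. Pictures are saved under pics/ and viewed, at most 10 in all, crops included, and the job is handed in when it is done.

Besides the shell and the picture viewer there is one more tool, called after "Call:" as name(argument=value, ...) on one line, values as JSON. move_arm: Moves the arm, as the interface text tells. Its arguments: {"type":"object","properties":{"series":{"type":"string"},"jaw":{"type":"number"},"newtons":{"type":"number"}},"required":["series"]}

```bash
mkdir -p pics; ls; python3 - <<'E'
from rig import robot
import cv2,numpy as np
o=robot.get_obs();print({k:np.round(v,3) for k,v in o.items()})
for c in ["scene","top"]:
    p=robot.camera(c);cv2.imwrite(f"pics/{c}0.png",p["img"][:,:,::-1])
    for t in ["pin_top","notch","lever_mid","hub_center"]:
        print(c,t,[(np.round(d["xyz"],3),round(d["p"],2)) for d in robot.tip_of(p,t)[:2]])
    for t in ["press","quartz","chrysocolla","dropper","dish"]:
        print(c,t,[(np.round(d["xyz"],3),round(d["p"],2)) for d in robot.tip_of(p,t)[:1]])
E
```

```text
pics
{'time': np.float64(0.0), 'q': array([ 1.009,  0.528,  1.434,  0.   ,  1.181, -0.178]), 'joint_velocities': array([-0.001, -0.   ,  0.002,  0.002, -0.001,  0.001]), 'joint_torque': array([  0.   , -44.004, -17.659,   0.063,   0.058,  -0.   ]), 'position': array([0.234, 0.579, 0.244]), 'tool_rot': array([ 0.191,  0.982, -0.001, -0.   ]), 'ft_force': array([-0.237,  0.302, -0.099]), 'moment': array([-0.021, -0.013, -0.041]), 'grip_force': np.float64(0.0), 'grip_width': np.float64(0.087)}
scene pin_top [(array([ 0.578, -0.163,  0.185]), 0.78)]
scene notch [(array([ 0.541, -0.075,  0.197]), 0.94), (array([ 0.568, -0.156,  0.018]), 0.34)]
scene lever_mid [(array([ 0.498, -0.227,  0.203]), 0.6)]
scene hub_center [(array([ 0.523, -0.138,  0.202]), 0.89)]
scene press [(array([ 0.519, -0.137,  0.001]), 0.95)]
scene quartz [(array([0.424, 0.009, 0.003]), 0.62)]
scene chrysocolla [(array([ 0.443, -0.298, -0.002]), 0.75)]
scene dropper [(array([0.714, 0.059, 0.004]), 0.64)]
scene dish [(array([ 0.61 ,  0.042, -0.001]), 0.7)]
top pin_top [(array([ 0.576, -0.162,  0.186]), 0.67), (array([ 0.498, -0.222,  0.2  ]), 0.29)]
top notch [(array([ 0.538, -0.077,  0.195]), 0.88), (array([0.606, 0.043, 0.003]), 0.58)]
top lever_mid [(array([ 0.498, -0.224,  0.201]), 0.75)]
top hub_center [(array([ 0.521, -0.138,  0.2  ]), 0.68)]
top press [(array([ 0.523, -0.137,  0.   ]), 0.93)]
top quartz [(array([0.428, 0.008, 0.004]), 0.86)]
top chrysocolla [(array([ 0.443, -0.297,  0.006]), 0.69)]
top dropper [(array([ 0.715,  0.058, -0.002]), 0.62)]
top dish [(array([0.605, 0.042, 0.   ]), 0.72)]
```

```bash
cd pics; python3 -c "
import cv2,numpy as np
cv2.imwrite('both.png',cv2.resize(np.hstack([cv2.imread('scene0.png'),cv2.imread('top0.png')]),(800,300)))"
```

```text
(no output)
```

View pics/both.png

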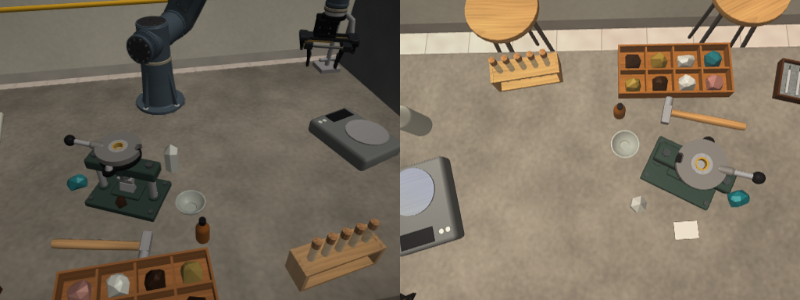

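View pics/top0.png

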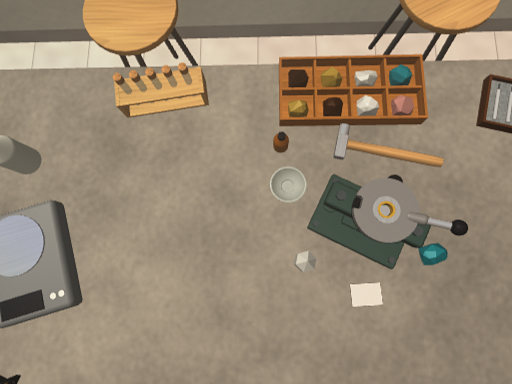

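The top view shows the hub at (386,210), its lever to the right with the ball at (459,228), the notch at left (357,202), and the pin and ear at (396,181). The networks agree with this. The lever stands at about -106° and has to turn roughly 98° clockwise, to 156°.

```bash
cat > h.py <<'E'
from rig import robot
import numpy as np, cv2
from scipy.spatial.transform import Rotation as R
C=np.array([.522,-.138])
def rows(targets):
    """targets: (x,y,z,yaw of tool y deg) -> rows in present tool frame"""
    o=robot.get_obs(); r=R.from_quat(o["tool_rot"])
    for x,y,z,a in targets:
        d=r.inv().apply(np.array([x,y,z])-o["position"])*1000
        ya=np.array([np.cos(np.radians(a)),np.sin(np.radians(a)),0]); za=np.array([0,0,-1.])
        t=R.from_matrix(np.c_[np.cross(ya,za),ya,za])
        print(np.round(d,1),np.round((r.inv()*t).as_rotvec(degrees=True),1))
def arc(phi,z,rad=.095):
    p=C+rad*np.array([np.cos(np.radians(phi)),np.sin(np.radians(phi))])
    return (*p,z,phi+170)
E
python3 -c "
from h import *
rows([(.234,.58,.29,68),arc(-88,.29),arc(-88,.207)])"
```

```text
[  0.2   0.4 -45.4] [0. 0. 0.]
[-574.4 -644.3  -45.5] [  0.   0. -14.]
[-574.4 -644.3   37.5] [  0.   0. -14.]
```

Call:
move_arm(series="0 0 -45 0 0 0; 0 0 -45 0 0 0; -200 -225 -45 0 0 -5; -200 -225 -45 0 0 -5; -200 -225 -45 0 0 -5; -200 -225 -45 0 0 -5; -200 -225 -45 0 0 -5; -200 -225 -45 0 0 -5", jaw=0, newtons=10)

```text
time: 1.67
position: [0.3186, 0.3426, 0.2901]
tool_rot: [0.147, 0.989, 0.001, 0.001]
ft_force: [0.4, 1.1, 0.0]
grip_width: 0.0413
grip_force: 0.0
```

Call:
move_arm(series="-185 -210 0 0 0 -5; -185 -210 0 0 0 -5; -185 -210 0 0 0 -5; -185 -210 0 0 0 -5; -185 -210 0 0 0 -5; -185 -210 0 0 0 -5; -185 -210 0 0 0 -5; -185 -210 0 0 0 -5")

```text
time: 2.33
position: [0.4375, 0.0845, 0.2904]
tool_rot: [0.107, 0.994, -0.001, 0.003]
ft_force: [-0.2, 0.8, -0.0]
grip_width: 0.0008
grip_force: 0.0
```

```bash
python3 -c "
from h import *
rows([arc(-88,.29),arc(-88,.207)])"
```

```text
[-153.6 -291.3    1.7] [-0.1  0.3 -4.3]
[-153.1 -291.2   84.7] [-0.1  0.3 -4.3]
```

Call:
move_arm(series="-154 -291 0 0 0 -4; -154 -291 0 0 0 -4; -154 -291 0 0 0 -4; -154 -291 0 0 0 -4; -154 -291 0 0 0 -4; -154 -291 0 0 0 -4; -154 -291 0 0 0 -4; -154 -291 0 0 0 -4")

```text
time: 3.0
position: [0.5246, -0.2296, 0.29]
tool_rot: [0.07, 0.998, -0.0, 0.001]
ft_force: [0.6, 0.4, 0.2]
grip_width: 0.0004
grip_force: 0.0
```

Call:
move_arm(series="0 0 0 0 0 0; 0 0 0 0 0 0; 0 0 0 0 0 0; 0 0 0 0 0 0")

```text
time: 3.33
position: [0.5233, -0.2256, 0.2895]
tool_rot: [0.069, 0.998, 0.0, -0.0]
ft_force: [0.1, 0.9, 0.3]
grip_width: 0.0003
grip_force: 0.0
```

```bash
python3 -c "
from h import *
rows([arc(-88,.29),arc(-88,.207)])
p=robot.camera('wrist');cv2.imwrite('pics/w1.png',p['img'][:,:,::-1])
for t in ['lever_mid','notch','pin_top','hub_center']: print(t,[(np.round(d['xyz'],3),round(d['p'],2)) for d in robot.tip_of(p,t)[:2]])"
```

```text
[-3.  -7.  -0.5] [ 0.1 -0.   0.1]
[-3.1 -7.1 82.5] [ 0.1 -0.   0.1]
lever_mid [(array([ 0.495, -0.227,  0.203]), 0.61), (array([ 0.348, -0.136, -0.   ]), 0.37)]
notch [(array([ 0.539, -0.078,  0.197]), 0.58)]
pin_top []
hub_center [(array([ 0.537, -0.078,  0.199]), 0.64)]
```

View pics/w1.png

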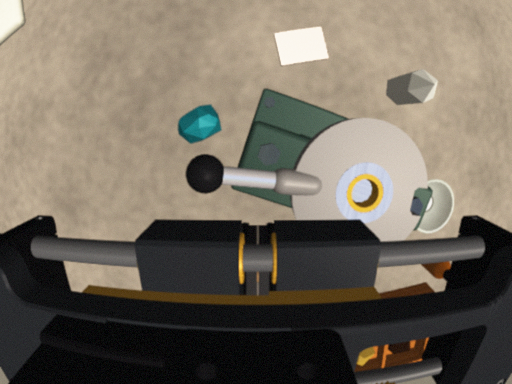

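The wrist view shows the shut fingers (about 258,255) just beside the lever (about 255,180), with free room below. I'll go down there.

Call:
move_arm(series="-3 -7 20 0 0 0; -3 -7 40 0 0 0; -3 -7 55 0 0 0; -3 -7 70 0 0 0; -3 -7 82 0 0 0; -3 -7 82 0 0 0; -3 -7 82 0 0 0")

```text
time: 4.17
position: [0.5255, -0.2343, 0.2072]
tool_rot: [0.069, 0.998, 0.0, -0.001]
ft_force: [0.2, -0.2, 0.7]
grip_width: 0.0004
grip_force: 0.0
```

```bash
python3 -c "
from h import *
rows([arc(a,.207) for a in (-96,-103,-110,-117,-124,-131,-138)])"
```

```text
[13.6 -0.1  0.2] [ 0.  -0.1  8. ]
[25.2  0.2  0.3] [ 0.  -0.1 15. ]
[36.7  2.   0.3] [ 0.  -0.1 22. ]
[47.8  5.1  0.3] [ 0.  -0.1 29. ]
[58.6  9.5  0.3] [ 0.  -0.1 36. ]
[68.6 15.2  0.3] [ 0.  -0.1 43. ]
[78.  22.1  0.3] [ 0.  -0.1 50. ]
```

Call:
move_arm(series="7 0 0 0 0 4; 13.5 0 0 0 0 8; 19 0 0 0 0 11; 25 0 0 0 0 15; 31 1 0 0 0 18; 36.5 2 0 0 0 22; 42 3.5 0 0 0 25; 48 5 0 0 0 29")

```text
time: 4.83
position: [0.4801, -0.2242, 0.2092]
tool_rot: [0.318, 0.948, -0.001, 0.002]
ft_force: [0.5, 0.2, -0.9]
grip_width: 0.0004
grip_force: 0.6
```

```bash
cat > look.py <<'E'
from h import *
def ang(v): return np.degrees(np.arctan2(v[1],v[0]))
for c in ["top","scene"]:
    p=robot.camera(c)
    for t,off in [("pin_top",0),("notch",0),("lever_mid",180),("hub_center",0)]:
        for d in robot.tip_of(p,t)[:1]:
            v=np.array(d["xyz"][:2])-C
            print(c,t,np.round(d["xyz"],3),round(d["p"],2),"ang",round(ang(v),1))
E
python3 look.py; python3 -c "
from h import *
o=robot.get_obs();v=o['position'][:2]-C;print('finger',np.degrees(np.arctan2(v[1],v[0])),o['ft_force'])
rows([arc(a,.207) for a in (-124,-131,-138,-145,-152,-159,-166)])"
```

```text
top pin_top [ 0.576 -0.163  0.189] 0.7 ang -25.1
top notch [0.61  0.042 0.001] 0.74 ang 64.0
top lever_mid [ 0.467 -0.208  0.198] 0.68 ang -128.0
top hub_center [ 0.521 -0.136  0.2  ] 0.84 ang 119.4
scene pin_top [ 0.464 -0.213  0.2  ] 0.74 ang -127.9
scene notch [ 0.563 -0.086  0.195] 0.66 ang 52.1
scene lever_mid [ 0.467 -0.211  0.203] 0.57 ang -127.0
scene hub_center [ 0.52  -0.138  0.199] 0.95 ang 166.6
finger -116.68673797976699 [ 0.23317803  0.12621631 -0.07835579]
[12.1 -1.   0.6] [0. 0. 7.]
[23.7 -0.9  0.6] [ 0.  0. 14.]
[35.2  0.6  0.6] [ 0.  0. 21.]
[46.4  3.5  0.6] [ 0.  0. 28.]
[57.2  7.8  0.6] [ 0.  0. 35.]
[67.4 13.3  0.6] [ 0.  0. 42.]
[76.9 20.1  0.6] [ 0.  0. 49.]
```

Call:
move_arm(series="6 -1 0.5 0 0 3.5; 12 -1 0.5 0 0 7; 18 -1 0.5 0 0 10.5; 24 -1 0.5 0 0 14; 35 0.5 0.5 0 0 21; 46.5 3.5 0.5 0 0 28; 57 8 0.5 0 0 35; 57 8 0.5 0 0 35")

```text
time: 6.0
position: [0.4366, -0.1807, 0.2068]
tool_rot: [0.588, 0.809, 0.0, -0.002]
ft_force: [0.4, -0.3, 0.4]
grip_width: 0.0007
grip_force: 0.0
```

```bash
python3 -c "
from h import *
o=robot.get_obs();v=o['position'][:2]-C;print('finger',np.degrees(np.arctan2(v[1],v[0])),o['ft_force'],o['q'])
rows([arc(a,.207) for a in (-159,-166,-173,-180,-184)])"
```

```text
finger -153.41538068693708 [ 0.40801518 -0.30775227  0.3637578 ] [-6.29649850e-01  3.82560313e-01  1.84450068e+00  3.02401699e-04
  9.17655097e-01 -9.42973556e-01]
[ 9.3 -0.5 -0.1] [-0.1 -0.1  6.9]
[20.9 -0.4 -0.1] [-0.1 -0.1 13.9]
[32.4  1.1 -0.1] [-0.1 -0.1 20.9]
[43.6  4.  -0.1] [-0.1 -0.1 27.9]
[49.8  6.2 -0. ] [-0.1 -0.1 31.9]
```

Call:
move_arm(series="5 -0.5 0 0 0 3.5; 10 -0.5 0 0 0 7; 16 -0.5 0 0 0 10.5; 21 -0.5 0 0 0 14; 27 0.5 0 0 0 17.5; 32.5 1 0 0 0 21; 38 2.5 0 0 0 24.5; 43.5 4 0 0 0 28")

```text
time: 6.67
position: [0.4289, -0.1404, 0.207]
tool_rot: [0.766, 0.643, -0.0, 0.0]
ft_force: [-0.7, -2.8, 0.8]
grip_width: 0.0007
grip_force: 0.6
```

```bash
python3 look.py; python3 -c "
from h import *
o=robot.get_obs();v=o['position'][:2]-C;print('finger',np.degrees(np.arctan2(v[1],v[0])),o['ft_force'])
rows([arc(a,.207) for a in (-182,-184,-186,-188,-190,-192,-194)])"
```

```text
top pin_top [ 0.576 -0.166  0.188] 0.73 ang -27.0
top notch [ 0.582 -0.145  0.198] 0.68 ang -6.8
top lever_mid [ 0.427 -0.117  0.199] 0.8 ang 167.7
top hub_center [ 0.523 -0.139  0.203] 0.88 ang -45.0
scene pin_top [ 0.575 -0.16   0.188] 0.91 ang -22.6
scene notch [ 0.586 -0.145  0.196] 0.62 ang -6.1
scene lever_mid [ 0.43  -0.121  0.202] 0.58 ang 169.7
scene hub_center [ 0.523 -0.139  0.198] 0.93 ang -54.5
finger -178.67763868095565 [-0.58440706 -0.75834354 -0.6220285 ]
[ 5.1 -2.6  0. ] [0. 0. 2.]
[ 8.4 -3.   0. ] [0. 0. 4.]
[11.7 -3.2  0. ] [0. 0. 6.]
[15.  -3.4  0. ] [0. 0. 8.]
[18.3 -3.5  0. ] [ 0.  0. 10.]
[21.6 -3.4  0. ] [ 0.  0. 12.]
[25.  -3.2  0. ] [ 0.  0. 14.]
```

Call:
move_arm(series="3 -1.5 0 0 0 1; 5 -2.5 0 0 0 2; 7 -3 0 0 0 3; 9 -3 0 0 0 4.5; 11.5 -3 0 0 0 6; 14 -3.5 0 0 0 7.5; 16 -3.5 0 0 0 9; 16 -3.5 0 0 0 9")

```text
time: 7.83
position: [0.4277, -0.123, 0.2071]
tool_rot: [0.814, 0.581, -0.0, -0.0]
ft_force: [-0.8, -0.3, 0.6]
grip_width: 0.0002
grip_force: 0.2
```

```bash
cat look.py >l2.py; cat >>l2.py <<'E'
o=robot.get_obs();v=o['position'][:2]-C;print('finger',ang(v),o['ft_force'])
p=robot.camera("scene")
def px(P,K=p["mtx"],T=p["world_to_cam"]):
    q=T[:3,:3]@P+T[:3,3]; q=K@q; return q[:2]/q[2]
print("px center",px(np.array([*C,.2])),"pin",px(np.array([.577,-.163,.184])))
im=p["img"][:,:,::-1]; u,w=px(np.array([*C,.2])).astype(int)
c=im[w-40:w+50,u-75:u+75]; print(u-75,w-40)
import sys
cv2.imwrite(f"pics/{sys.argv[1]}s.png",cv2.resize(c,None,fx=5,fy=5,interpolation=cv2.INTER_CUBIC))
p=robot.camera("top"); im=p["img"][:,:,::-1]; u,w=px(np.array([*C,.2]),p["mtx"],p["world_to_cam"]).astype(int)
print(u-50,w-40); cv2.imwrite(f"pics/{sys.argv[1]}t.png",cv2.resize(im[w-40:w+40,u-50:u+50],None,fx=7,fy=7,interpolation=cv2.INTER_CUBIC))
E
python3 l2.py a
```

```text
top notch [ 0.582 -0.155  0.199] 0.92 ang -16.0
top lever_mid [ 0.432 -0.101  0.196] 0.82 ang 157.8
top hub_center [ 0.52  -0.134  0.201] 0.79 ang 118.1
scene pin_top [ 0.576 -0.163  0.183] 0.6 ang -24.9
scene notch [ 0.581 -0.154  0.197] 0.67 ang -15.2
scene lever_mid [ 0.431 -0.107  0.204] 0.61 ang 161.1
scene hub_center [ 0.521 -0.142  0.199] 0.95 ang -107.0
finger 171.26641181613007 [ 0.7020765   0.78611319 -0.24916935]
px center [149.02316019 185.88842091] pin [137.15316217 210.89045154]
74 145
336 169
```

View pics/as.png

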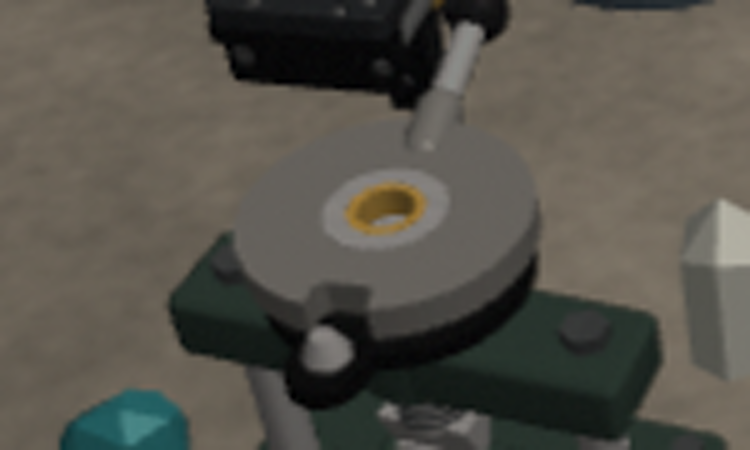

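View pics/at.png

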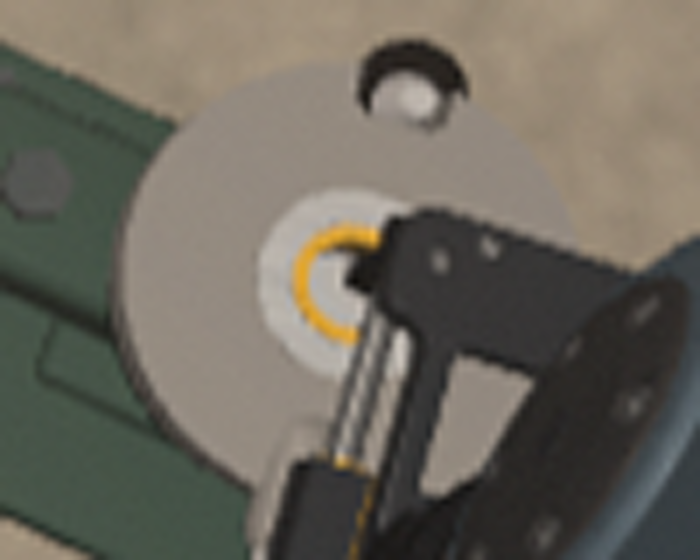

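```bash
cat > ov.py <<'E'
from h import *
def px(P,p):
    T=p["world_to_cam"]; q=p["mtx"]@(T[:3,:3]@np.array(P)+T[:3,3]); return q[:2]/q[2]
def pt(a,r,s,z):
    a=np.radians(a); return (C[0]+r*np.cos(a)-s*np.sin(a),C[1]+r*np.sin(a)+s*np.cos(a),z)
for c,f,u0,w0 in [("scene",5,74,145),("top",7,336,169)]:
    p=robot.camera(c); g=lambda P:np.round((px(P,p)-[u0,w0]+.5)*f-.5).astype(int)
    print(c,"centre",g((*C,.2)),"rim L/R/T/B",[g(pt(a,.062,0,.2)) for a in (90,-90,0,180)])
    for a in (-14,-18,-22,-26): print(a,"inner corners",g(pt(a,.047,.013,.2)),g(pt(a,.047,-.013,.2)),"outer",g(pt(a,.0605,.013,.2)),g(pt(a,.0605,-.013,.2)),"pin",g(pt(a,.061,0,.184)))
E
python3 ov.py
```

```text
scene centre [377 206] rim L/R/T/B [array([527, 189]), array([224, 225]), array([373, 306]), array([380, 117])]
-14 inner corners [377 283] [313 281] outer [368 306] [303 304] pin [344 335]
-18 inner corners [369 284] [306 279] outer [357 307] [294 302] pin [333 335]
-22 inner corners [360 285] [299 276] outer [346 308] [285 299] pin [323 333]
-26 inner corners [351 285] [293 274] outer [335 307] [276 296] pin [313 332]
top centre [360 284] rim L/R/T/B [array([129, 284]), array([593, 283]), array([345,  61]), array([375, 514])]
-14 inner corners [343 108] [438 130] outer [352  62] [447  83] pin [381  83]
-18 inner corners [356 108] [449 136] outer [368  63] [461  91] pin [396  87]
-22 inner corners [368 109] [460 144] outer [384  65] [476  99] pin [410  92]
-26 inner corners [381 111] [471 151] outer [400  68] [489 108] pin [425  98]
```

Call:
move_arm(series="2 0 0 0 0 1; 3.5 0 0 0 0 2; 5 0 0 0 0 3; 6 0 0 0 0 4; 6 0 0 0 0 4; 6 0 0 0 0 4")

```text
time: 9.03
position: [0.43, -0.1177, 0.207]
tool_rot: [0.834, 0.552, 0.0, 0.0]
ft_force: [-0.6, 0.1, -0.3]
grip_width: 0.0006
grip_force: 0.2
```

```bash
python3 l2.py b; cd pics; python3 -c "
import cv2,numpy as np
a=cv2.imread('bs.png');b=cv2.imread('bt.png')
cv2.imwrite('b2.png',np.hstack([a[200:450,200:600],cv2.copyMakeBorder(b[0:250,250:650],0,0,0,0,cv2.BORDER_CONSTANT)]))"
```

```text
top pin_top [ 0.577 -0.162  0.188] 0.89 ang -23.3
top notch [ 0.576 -0.161  0.199] 0.55 ang -23.1
top lever_mid [ 0.433 -0.099  0.2  ] 0.72 ang 156.5
top hub_center [ 0.521 -0.135  0.2  ] 0.73 ang 103.2
scene pin_top [ 0.576 -0.164  0.187] 0.64 ang -26.0
scene notch [ 0.584 -0.157  0.196] 0.79 ang -16.9
scene lever_mid [ 0.437 -0.099  0.203] 0.93 ang 155.4
scene hub_center [ 0.52  -0.135  0.2  ] 0.55 ang 126.9
finger 167.68301962730126 [ 0.17505507 -0.30191427 -0.74329997]
px center [149.02316019 185.88842091] pin [137.15316217 210.89045154]
74 145
336 169
```

View pics/b2.png

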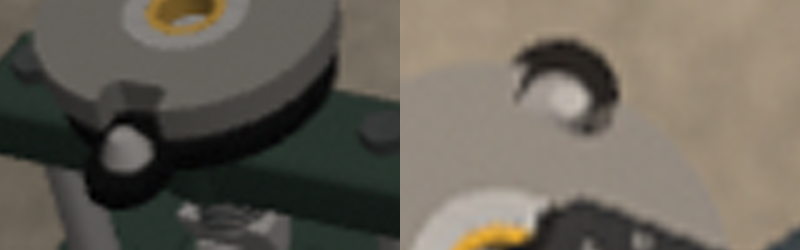

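The notch now frames the pin in both views: scene about (130,90) over the pin at (128,145), top around (568,95). I'll nudge it about 1° more, back off, rise and press.

Call:
move_arm(series="1 0 0 0 0 0.5; 1.5 0 0 0 0 1; 1.5 0 0 0 0 1; -8 0 0 0 0 1; -14 0 0 0 0 1; -14 0 -25 0 0 1; -14 0 -50 0 0 1; -14 0 -50 0 0 1")

```text
time: 10.3
position: [0.4267, -0.1329, 0.2607]
tool_rot: [0.839, 0.544, 0.002, 0.004]
ft_force: [0.5, -0.7, 0.5]
grip_width: 0.0006
grip_force: 0.0
```

```bash
python3 look.py; python3 -c "
from h import *
C=np.array([.522,-.1375])
for s in (66,-114):
    d=.032*np.array([np.cos(np.radians(s)),np.sin(np.radians(s))])
    rows([(*(C+d),.257,-24.5),(*(C+d),.226,-24.5)])"
```

```text
top pin_top [ 0.573 -0.163  0.185] 0.58 ang -26.2
top notch [ 0.58  -0.161  0.196] 0.61 ang -21.8
top lever_mid [ 0.436 -0.096  0.2  ] 0.75 ang 154.0
top hub_center [ 0.52  -0.135  0.202] 0.67 ang 125.4
scene pin_top [ 0.578 -0.162  0.187] 0.89 ang -23.0
scene notch [ 0.58  -0.16   0.195] 0.62 ang -20.6
scene lever_mid [ 0.434 -0.101  0.203] 0.55 ang 157.3
scene hub_center [ 0.525 -0.137  0.201] 0.68 ang 25.7
[65.5 92.3 -0.7] [-0.1 -0.   0.5]
[65.5 92.3 30.3] [-0.1 -0.   0.5]
[ 1.5 92.3 -0.7] [-0.1 -0.   0.5]
[ 1.5 92.3 30.3] [-0.1 -0.   0.5]
```

Call:
move_arm(series="1.5 35 0 0 0 0; 1.5 70 0 0 0 0; 1.5 92 0 0 0 0; 1.5 92 15 0 0 0; 1.5 92 30 0 0 0; 1.5 92 34 0 0 0; 1.5 92 37 0 0 0; 1.5 92 38 0 0 0")

```text
time: 11.47
position: [0.509, -0.1668, 0.2195]
tool_rot: [0.839, 0.545, -0.0, -0.0]
ft_force: [-1.9, 0.9, 7.3]
grip_width: 0.0006
grip_force: 3.4
```

```bash
python3 -c "
from h import *
o=robot.get_obs();print(o['position'],o['ft_force'])"
```

```text
[ 0.50899841 -0.1668205   0.2194685 ] [-1.8863936   0.9069647   7.31520647]
```

Call:
move_arm(series="0 0 1.5 0 0 0; 0 0 3 0 0 0; 0 0 3 0 0 0")

```text
time: 11.72
position: [0.509, -0.1668, 0.2172]
tool_rot: [0.839, 0.545, 0.0, 0.0]
ft_force: [-0.7, 0.0, 4.9]
grip_width: 0.0006
grip_force: 2.3
```

Force is low and the hub is moving down, so I'll go on.

Call:
move_arm(series="0 0 1.5 0 0 0; 0 0 3 0 0 0; 0 0 4.5 0 0 0; 0 0 4.5 0 0 0")

```text
time: 12.05
position: [0.509, -0.1668, 0.2128]
tool_rot: [0.839, 0.545, 0.0, 0.0]
ft_force: [-2.4, 0.8, 4.6]
grip_width: 0.0005
grip_force: 2.6
```

Call:
move_arm(series="0 0 1 0 0 0; 0 0 2 0 0 0; 0 0 3 0 0 0; 0 0 3 0 0 0")

```text
time: 12.38
position: [0.509, -0.1668, 0.2101]
tool_rot: [0.839, 0.545, 0.0, 0.0]
ft_force: [-1.6, -0.6, 6.1]
grip_width: 0.0003
grip_force: 3.5
```

Call:
move_arm(series="0 0 1 0 0 0; 0 0 1.5 0 0 0; 0 0 1.5 0 0 0")

```text
time: 12.63
position: [0.5091, -0.167, 0.2097]
tool_rot: [0.838, 0.545, 0.0, 0.001]
ft_force: [-3.6, 0.8, 13.3]
grip_width: 0.0005
grip_force: 6.8
```

Force is rising with little further travel, so the hub is bottoming out. One more firm press, then a check of the height.

Call:
move_arm(series="0 0 1 0 0 0; 0 0 2 0 0 0; 0 0 2 0 0 0; 0 0 2 0 0 0")

```text
time: 12.97
position: [0.5092, -0.1672, 0.2092]
tool_rot: [0.838, 0.545, 0.0, 0.001]
ft_force: [-4.7, 1.9, 22.5]
grip_width: 0.0009
grip_force: 11.3
```

Stiff stop at tip height about 0.187 to 0.188 m, which is the home height. I'll lift off and check.

Call:
move_arm(series="0 0 -5 0 0 0; 0 0 -30 0 0 0; 0 0 -70 0 0 0; 0 0 -100 0 0 0; 0 -40 -120 0 0 0; 0 -80 -130 0 0 0; 0 -110 -130 0 0 0; 0 -110 -130 0 0 0")

```text
time: 13.63
position: [0.4022, -0.118, 0.3352]
tool_rot: [0.838, 0.545, -0.001, -0.003]
ft_force: [0.1, -0.1, -0.8]
grip_width: 0.0005
grip_force: 0.0
```

```bash
python3 l2.py c; cd pics; python3 -c "
import cv2,numpy as np
a=cv2.imread('cs.png');b=cv2.imread('ct.png')
cv2.imwrite('c2.png',np.hstack([a[100:450,200:600],b[0:350,250:650]]))"
```

```text
top pin_top [ 0.577 -0.164  0.187] 0.97 ang -25.1
top notch [ 0.581 -0.159  0.188] 0.89 ang -19.9
top lever_mid [ 0.436 -0.098  0.189] 0.78 ang 155.0
top hub_center [ 0.522 -0.138  0.188] 0.66 ang 63.4
scene pin_top [ 0.69  -0.213 -0.002] 0.67 ang -24.1
scene notch [ 0.582 -0.16   0.186] 0.8 ang -20.3
scene lever_mid [ 0.437 -0.099  0.192] 0.89 ang 155.4
scene hub_center [ 0.522 -0.136  0.184] 0.64 ang 77.5
finger 172.1189616640434 [ 0.48740481  0.21494959 -0.05597509]
px center [149.02316019 185.88842091] pin [137.15316217 210.89045154]
74 145
336 169
```

View pics/c2.png

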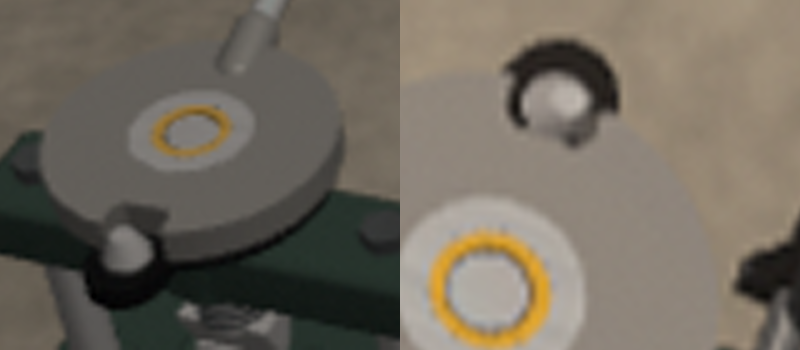

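The left half shows the screw end flush in the bore (190,130) and the pin standing in the notch (128,240). The hub face measures about 0.187 m, so it is home. The hand is clear.

```bash
python3 -c "
from rig import robot
print(robot.hand_in())"
```

```text
the job is handed in; nothing more can be done
None
```

The lever was pushed round about 98° clockwise until the notch stood over the pin, the hub was pressed home on the collar (face at about 187 mm, screw end flush), the hand was withdrawn clear, and the job is handed in; no verdict was returned.

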